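# Swing the bench magnifier over the loose screw cap

## Robot

A 6-joint arm with a two-finger parallel gripper is mounted at the origin on a cart in front of the work surface, level with it; the furniture and walls round the work are solid. World frame = base frame: x ahead of the robot, y to its left, z up, the work surface at z = 0. Lengths are in m, angles in rad, forces in N, time in s.
With the tool pointing down it reaches from about 0.275 to 1 m from the base axis. Payload 8.4 kg.
Tool frame: the origin (TCP) lies on the centre line of the jaws, within the pads' length; the fingertips stand 17 mm ahead of it and the grasp point (between the pads) lies 2 mm behind it (bot.tcp_to_tips is the y of the fingertips in the tool frame, in m); y points along the fingers, z is the direction in which the jaws open and shut, and the axes are right-handed (so a half turn about y gives the same grasp; the last joint's range is limited). The gripper opens to 85 mm and grips with 20 to 120 N. Pads are 22 mm wide; open, the fingers measure 114 mm over their backs; the gripper's body (76 mm by 85 mm) begins 54 mm behind the grasp point. The pads swing forward as they close: fully open they stand 13 mm farther back than shut.
Start: joints at [-1.239, 0.353, 1.633, -0, 1.155, -0.002], TCP at [0.205, -0.591, 0.248] pointing down, gripper open.
Joint ranges: [-2.63, 2.63], [-0.92, 2.1], [0.06, 2.66], [-1.3, 4.44], [0, 2.69], [-3.02, 3.02]. Speed limits (rad/s): [2.22, 2.22, 2.79, 3.14, 3.14, 3.14].

## Interface

Orientations are given as a unit quaternion [x, y, z, w].
In Python, from workcell import bot, hand, kinematics, get_obs, vision, hand_in gives the robot as it stands. The module is installed in compiled form; this text tells all that it offers. Calls block until the motion is done:
- bot.reach(position, orientation): joint-space move of the TCP to a pose.
- bot.servo_line(position, ori=None, velocity=0.15): straight line of the TCP; ori=None keeps the orientation; velocity is the mean speed in m/s.
- bot.goto_joints(angles): joint-space move.
- hand.move_gripper(opening, strength=None): finger opening in m; strength is the grip in N (None keeps the last); returns when the fingers have stopped.
- bot.dwell(seconds).
- kinematics.solve_ik(position, orientation): joint angles nearest the present ones, or None.
- get_obs(): the state.
- vision.read_camera(name): name is "side" or "top" or "wrist"; returns a dict with "frame" (480x640x3 uint8, red, green, blue), "intrinsics" (3x3 intrinsics, pixels), "view" (4x4, takes a point from world to camera coordinates). Camera axes: x right, y down, z forward; pixel columns grow to the right and rows downward; lengths in m; the calibration is good to about 2 mm. A picture is of the moment at which its call begins. There is no depth.
A pose or a line that the arm cannot do raises bot.IKError and nothing moves.
- hand_in(): hands the job in, once; it reports no verdict.
The state is a dict: "time_s": time; "joint_pos": joint angles; "joint_vel": joint speeds; "joint_efforts": joint torques, N m; "position": TCP position; "orientation": TCP orientation; "wrist_force": force on the tool from outside, world axes, zero at the start; "ft_torque": the same for the moment, N m; "gripper_width": finger opening in m.
Only numpy, scipy, OpenCV 4.12 (cv2) and the standard library are available. Lean on these libraries where they do the work, as an engineer would, in place of code of your own. Each camera call takes 0.05 s, during which the arm holds its last target.

## Task

The loose screw cap lying near the bench magnifier is to be inspected for cracks: swing the magnifier's arm round on its post until the lens is centred above the cap, and let go so that it stays there. Leave the cap where it lies.

Things in the scene. Friction and masses are not known exactly. Their poses are not given: they have to be found in the camera images.
- magnifier_arm: level white arm of a bench magnifier on a post with a heavy fixed foot (112 mm). It swings about the post, up to 90 degrees either way from pointing at the robot; friction (0.25 N m, 1 to 2 N at the grip) holds it where let go. Origin: on the post's axis, 130 mm above the bench; z up; the arm points along its own -x. Bar and lens frame lie 126 to 140 mm up; the post's top is at 160 mm
- lens (a point): centre of the lens (round clear glass in a white frame 94 mm across), 140 mm from the post's axis, 133 mm above the bench
- grip (a point): middle of the upright round black grip at the arm's free end, beyond the lens, 200 mm from the post's axis. The grip is 18 mm thick, stands free from 142 to 180 mm above the bench, and this point is 164 mm above the bench
- screw_cap: loose ribbed screw cap of a bottle, 35 mm across, 17 mm high, lying by itself on the bench within 8 mm of the circle that the lens centre passes over. Origin: centre of its underside. A stack of square weighing boats (63 mm wide), a small lidded pot (60 mm high) and a small beaker (55 mm high) stand under the same circle, in any order, clear below the lens
There are look-alikes about, which are no part of the job. There is more than one size of the screw_cap; the job needs the smaller.

How it is judged:
By the outcome, as a careful person would: the job done as asked, in the order asked, and still so for the second after the job is handed in, with the robot touching nothing.
It also fails if it takes over 32 s, if anything falls off the work surface, if the arm or the gripper's body presses on something with over 40 N, if the wrist force passes 120 N, or if a joint passes its speed limit or range.

## Working session

There is one attempt and no reset: what is moved stays moved. The work goes in short steps, each a Python script; the robot and the scene stay as the last script left them, time stands still between calls to the robot, and variables do not carry over. Pictures are saved under pics/ and viewed, and the job is handed in when it is done.

```bash
mkdir -p pics; cat > h.py <<'E'
from workcell import bot, hand, kinematics, get_obs, vision, hand_in
import numpy as np, cv2
def snap(n,fn):
    d=vision.read_camera(n); cv2.imwrite('pics/'+fn,d['frame'][:,:,::-1])
    np.savez('pics/'+fn+'.npz',f=d['frame'],K=d['intrinsics'],V=d['view']); return d
def ray(d,u,v,z):
    K=np.array(d['intrinsics'] if 'intrinsics' in d else d['K']);V=np.array(d['view'] if 'view' in d else d['V'])
    R,t=V[:3,:3],V[:3,3];c=-R.T@t;r=R.T@np.linalg.inv(K)@[u,v,1];return c+r*(z-c[2])/r[2]
def proj(d,p):
    K=np.array(d['K']);V=np.array(d['V']);q=K@(V[:3,:3]@p+V[:3,3]);return q[:2]/q[2]
E
python3 - <<'E'
from h import *
for n in ("top","side","wrist"):
    d=snap(n,n+'0.png');V=d['view'];print(n,-V[:3,:3].T@V[:3,3],d['intrinsics'][0,0])
o=get_obs();print(o['time_s'],o['orientation'],bot.tcp_to_tips)
E
```

```text
top [0.49957735 0.06789107 0.99938069] 505.79598626998995
side [0.89379294 0.54094263 0.7402831 ] 504.5336742483635
wrist [ 0.28357076 -0.56294838  0.37319791] 358.6905355783314
0.15 [-0.1175264   0.69766824 -0.69689453  0.11740775] 0.017
```

View pics/top0.png

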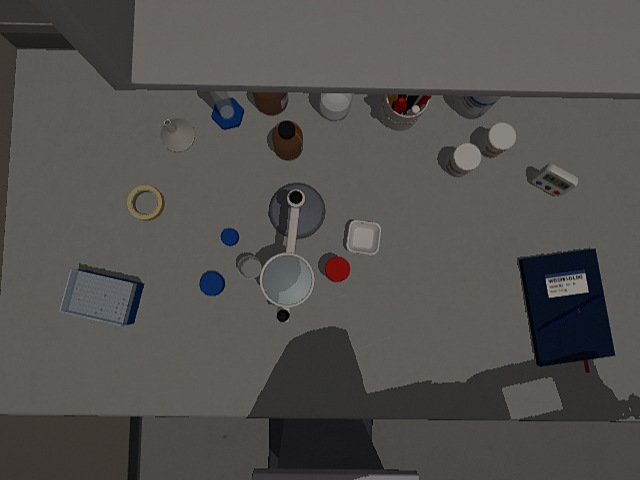

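View pics/side0.png

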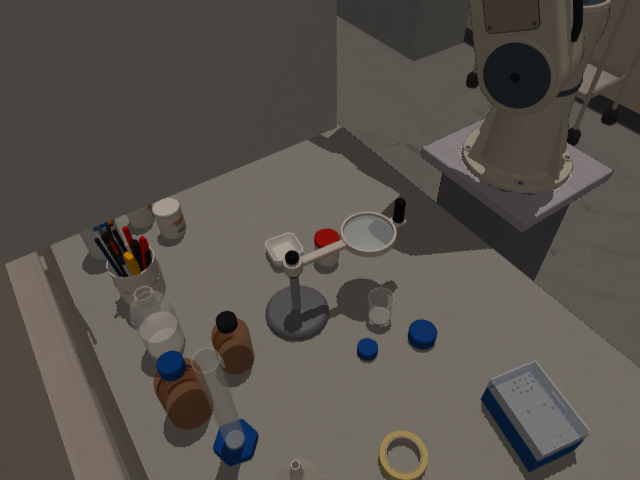

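The top view shows the post top at (296,198), lens at (287,279), grip at (283,315), small blue cap at (230,237) and a large blue cap at (212,284). The red item at (337,269) is the pot's lid. Next I'll measure these.

```bash
cat > m.py <<'E'
from h import *
def blue(d,lo=60):
    hsv=cv2.cvtColor(d['f'],cv2.COLOR_RGB2HSV)
    m=cv2.inRange(hsv,(105,150,60),(125,255,255))
    n,l,s,c=cv2.connectedComponentsWithStats(m)
    return [(s[i,:5].tolist(),c[i].round(1).tolist()) for i in range(1,n) if s[i,4]>lo]
def dark(d,box):
    x0,y0,x1,y1=box;g=d['f'][y0:y1,x0:x1].max(2)
    n,l,s,c=cv2.connectedComponentsWithStats((g<45).astype(np.uint8))
    return [(s[i,:5].tolist(),(c[i]+[x0,y0]).round(1).tolist()) for i in range(1,n) if s[i,4]>20]
E
python3 - <<'E'
from m import *
t=np.load('pics/top0.png.npz');s=np.load('pics/side0.png.npz')
print("top");
for st,c in blue(t): print(st,c,ray(t,*c,0.015).round(4))
print("side")
for st,c in blue(s): print(st,c,ray(s,*c,0.010).round(4))
print('post dark',[(a,c,ray(t,*c,.16).round(4)) for a,c in dark(t,(285,186,308,210))])
print('grip top',[(a,c,ray(t,*c,.17).round(4)) for a,c in dark(t,(270,305,298,326))])
print('post side',[(a,c,ray(s,*c,.15).round(4)) for a,c in dark(s,(280,245,305,268))])
print('grip side',[(a,c,ray(s,*c,.161).round(4)) for a,c in dark(s,(385,190,412,228))])
print('lens',ray(t,287,279,.133))
im=cv2.resize(t['f'][180:330,180:400],None,fx=3.5,fy=3.5,interpolation=cv2.INTER_CUBIC);cv2.imwrite('pics/topcrop.png',cv2.convertScaleAbs(im[:,:,::-1],alpha=1.6))
E
```

```text
top
[212, 98, 31, 30, 386] [229.2, 115.7] [0.842  0.2209 0.015 ]
[221, 229, 17, 16, 222] [229.0, 236.4] [0.6002 0.2145 0.015 ]
[545, 270, 40, 8, 110] [563.6, 273.6] [ 0.537  -0.4411  0.015 ]
[200, 272, 23, 24, 431] [211.0, 283.5] [0.508  0.2467 0.015 ]
side
[409, 320, 28, 23, 504] [422.7, 331.0] [0.5017 0.24   0.01  ]
[357, 338, 21, 18, 282] [367.1, 346.8] [0.5975 0.2107 0.01  ]
[156, 351, 27, 24, 477] [169.3, 362.2] [0.8788 0.0503 0.01  ]
[240, 419, 17, 41, 385] [247.8, 439.0] [0.8332 0.2337 0.01  ]
[213, 430, 11, 25, 161] [218.5, 442.9] [0.8709 0.2145 0.01  ]
post dark [([0, 4, 6, 20, 61], [286.3, 200.2], array([0.6479, 0.0987, 0.16  ])), ([4, 5, 13, 13, 128], [295.4, 197.0], array([0.6535, 0.0835, 0.16  ]))]
grip top [([7, 4, 13, 13, 120], [282.4, 315.1], array([0.4571, 0.1013, 0.17  ]))]
post side [([5, 6, 14, 14, 157], [291.6, 257.4], array([0.6537, 0.081 , 0.15  ]))]
grip side [([7, 8, 14, 25, 267], [398.9, 210.1], array([0.4576, 0.1031, 0.161 ]))]
lens [0.51648109 0.09604547 0.133     ]
```

View pics/topcrop.png

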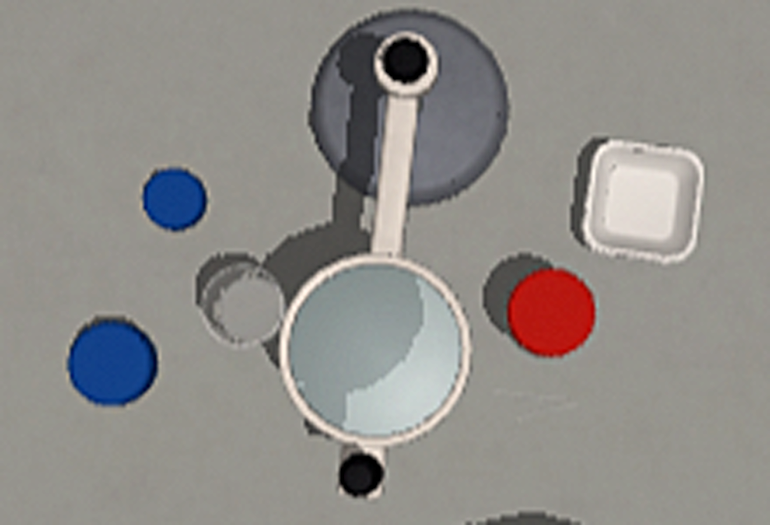

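View pics/wrist0.png

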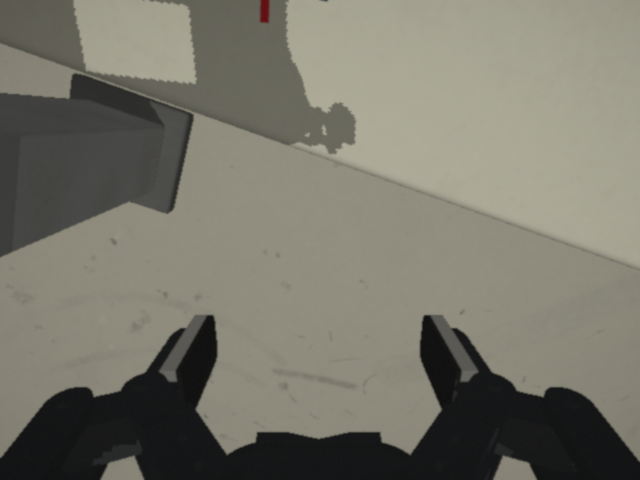

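The two views agree: small cap at (0.599, 0.213), 142 mm from the post, and post at (0.6537, 0.082). The arm is now at about 5.4° and needs about 67° toward +y. I'll check IK along the arc before moving.

```bash
cat >> h.py <<'E'
from scipy.spatial.transform import Rotation as Rn
P=np.array([.6537,.0822]);Rg=.199
def pose(phi,z,sg,r=Rg):
    a=np.array([-np.cos(phi),np.sin(phi)]);t=np.array([np.sin(phi),np.cos(phi),0])*sg
    y=np.array([0,0,-1.]);x=np.cross(y,t)
    return np.r_[P+r*a,z],Rn.from_matrix(np.c_[x,y,t]).as_quat()
E
python3 - <<'E'
from h import *
c=np.array([.599,.2128])-P
print(np.degrees(np.arctan2(c[1],-c[0])),np.hypot(*c))
for sg in (1,-1):
    for ph in (5.5,20,35,50,67.2,70):
        q=kinematics.solve_ik(*pose(np.radians(ph),.167,sg)); print(sg,ph,None if q is None else np.round(q,2))
E
```

```text
67.27430279858056 0.1415925492390048
1 5.5 [ 0.22  0.21  2.04 -0.    0.89 -1.26]
1 20 [ 0.31  0.25  1.99 -0.    0.9  -0.91]
1 35 [ 0.38  0.3   1.91  0.    0.93 -0.58]
1 50 [ 0.42  0.37  1.81 -0.    0.96 -0.28]
1 67.2 [ 0.43  0.45  1.68 -0.    1.01  0.03]
1 70 [ 0.43  0.46  1.66 -0.    1.02  0.08]
-1 5.5 [ 0.22  0.21  2.04 -0.    0.89  1.88]
-1 20 [ 0.31  0.25  1.99 -0.    0.9   2.23]
-1 35 [ 0.38  0.3   1.91 -0.    0.93  2.56]
-1 50 [ 0.42  0.37  1.81 -0.    0.96  2.86]
-1 67.2 None
-1 70 None
```

```bash
python3 - <<'E'
from h import *
p,q=pose(np.radians(5.4),.25,1)
hand.move_gripper(.055)
bot.reach(p,q); print(get_obs()['time_s'])
p[2]=.168; bot.servo_line(p,velocity=.1)
hand.move_gripper(0.0,strength=30)
o=get_obs();print(o['time_s'],o['gripper_width'],o['wrist_force'],o['position'],p)
snap('side','side1.png')
E
```

```text
3.1583
4.55 0.016675264840121332 [-1.6352809  -0.06024281  6.01831732] [0.4558545  0.10100855 0.16851558] [0.45558317 0.10092755 0.168     ]
```

View pics/side1.png

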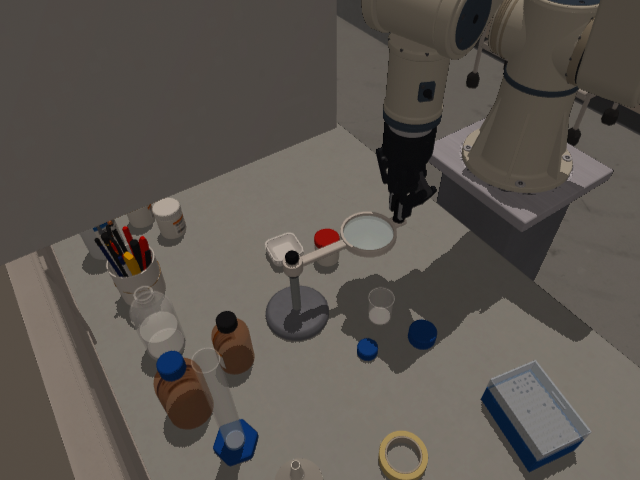

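The grip is held between the fingers at about (400,215), width 17 mm. Forces are small, so I'll swing the arm along the arc.

```bash
python3 - <<'E'
from h import *
for ph in np.linspace(5.4,67.3,10)[1:]:
    p,q=pose(np.radians(ph),.1685,1)
    bot.servo_line(p,q,velocity=.07)
    o=get_obs();print(round(ph,1),round(o['time_s'],2),o['wrist_force'].round(1),round(o['gripper_width'],4))
    if np.linalg.norm(o['wrist_force'])>40: print('stop');break
hand.move_gripper(.055)
p[2]=.25;bot.servo_line(p,velocity=.15)
print(get_obs()['time_s'])
snap('side','side2.png');snap('top','top2.png')
E
```

```text
12.3 5.09 [ 0.9  1.2 -0.7] 0.0168
19.2 5.58 [3.1 0.9 1.2] 0.0168
26.0 6.08 [0.7 1.3 1.5] 0.0166
32.9 6.57 [0.1 2.3 3. ] 0.0167
39.8 7.06 [-0.8  2.5  5. ] 0.0168
46.7 7.55 [-1.2  4.1  5.8] 0.017
53.5 8.04 [-2.4  5.4  4.8] 0.0168
60.4 8.53 [-1.2  6.   4.4] 0.0168
67.3 9.03 [-1.4  6.6  2.7] 0.0168
10.1667
```

View pics/side2.png

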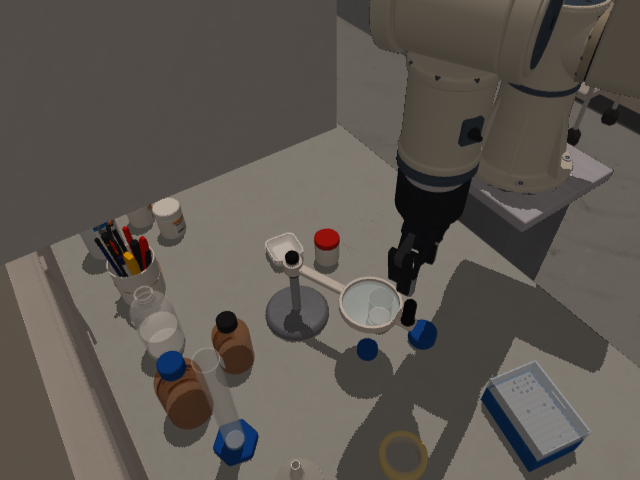

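View pics/top2.png

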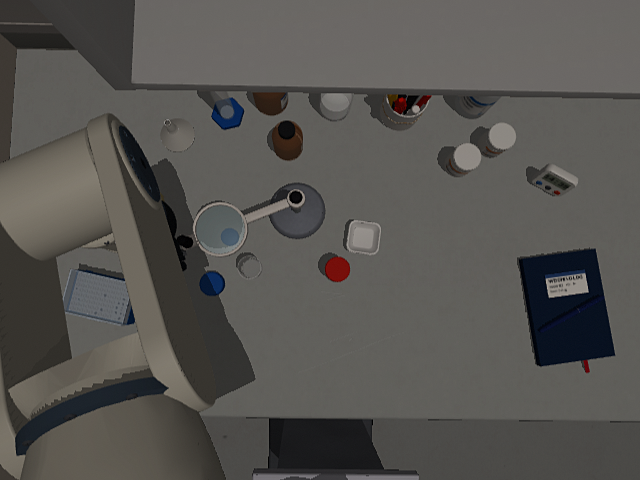

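The lens now sits near the cap: top (220,229), side (370,304). I'll measure how well it's centred.

```bash
python3 - <<'E'
from m import *
t=np.load('pics/top2.png.npz');s=np.load('pics/side2.png.npz');t0=np.load('pics/top0.png.npz')
def ell(d,box,thr):
    x0,y0,x1,y1=box;f=d['f'][y0:y1,x0:x1].astype(int)
    m=((f.min(2)>thr)&((f[:,:,0]-f[:,:,2])>3)).astype(np.uint8)
    n,l,st,c=cv2.connectedComponentsWithStats(m,connectivity=8)
    i=1+np.argmax(st[1:,4]);cs,_=cv2.findContours((l==i).astype(np.uint8),cv2.RETR_CCOMP,cv2.CHAIN_APPROX_NONE)
    out=[]
    for c in cs:
        if len(c)>60:
            e=cv2.fitEllipse(c);out.append((np.round(np.add(e[0],[x0,y0]),1),np.round(e[1],1)))
    return out
for nm,d,box in (('t0',t0,(255,245,320,312)),('t',t,(185,195,250,262)),('s',s,(333,272,408,335))):
    for thr in (130,150,170):
        for c,ax in ell(d,box,thr): print(nm,thr,c,ax,ray(d,*c,.133).round(4))
print('grip side',[(a,c,ray(s,*c,.161).round(4)) for a,c in dark(s,(400,298,416,328))])
print([(c,ray(t,*c,.015).round(4)) for a,c in blue(t,40)])
print([(c,ray(s,*c,.01).round(4)) for a,c in blue(s,40)])
E
```

```text
t0 130 [276.5 273.3] [27.9 40.4] [0.5259 0.1142 0.133 ]Traceback (most recent call last):
  File "<stdin>", line 15, in <module>
  File "<stdin>", line 7, in ell
    return _wrapfunc(a, 'argmax', axis=axis, out=out, **kwds)
    return bound(*args, **kwds)
ValueError: attempt to get argmax of an empty sequence
```

```bash
python3 - <<'E'
from m import *
t=np.load('pics/top2.png.npz');s=np.load('pics/side2.png.npz');t0=np.load('pics/top0.png.npz');s0=np.load('pics/side0.png.npz')
print(t['f'][229,190:200].tolist(), t0['f'][279,258:268].tolist())
out=[]
for d,(x0,y0,x1,y1) in ((t0,(250,240,325,325)),(t,(182,192,257,267)),(s0,(330,200,410,265)),(s,(330,268,410,340))):
    f=d['f'][y0:y1,x0:x1]
    out.append(cv2.resize(cv2.convertScaleAbs(f[:,:,::-1],alpha=1.5),(380,290),interpolation=cv2.INTER_NEAREST))
cv2.imwrite('pics/crops.png',np.vstack([np.hstack(out[:2]),np.hstack(out[2:])]))
E
```

```text
[[51, 50, 48], [47, 46, 45], [51, 50, 47], [147, 139, 131], [157, 148, 141], [69, 64, 61], [77, 79, 78], [85, 92, 92], [85, 94, 93], [85, 93, 92]] [[45, 45, 44], [67, 65, 62], [148, 138, 131], [156, 147, 139], [79, 76, 73], [81, 88, 88], [84, 92, 92], [85, 91, 91], [86, 91, 91], [86, 92, 92]]
```

View pics/crops.png

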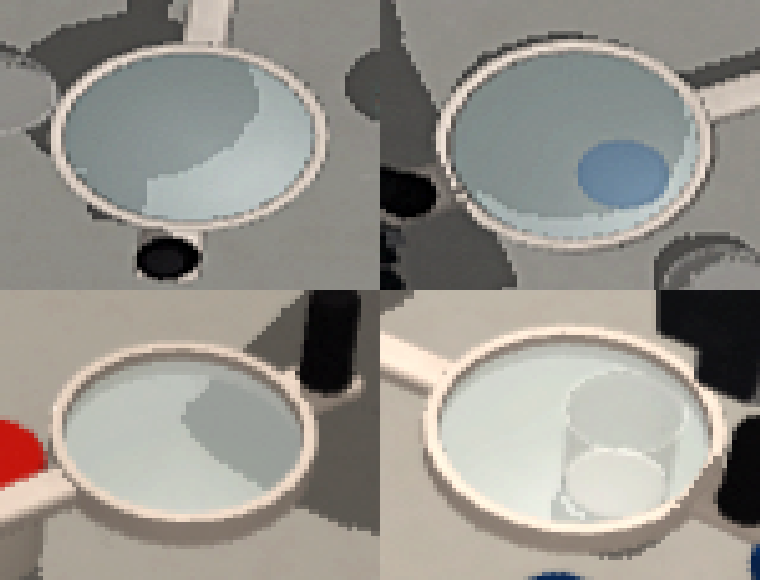

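The frame is well defined in both views. I'll fit its inner contour.

```bash
cat >> m.py <<'E'
def lens(d,box,rb=8,g=95):
    x0,y0,x1,y1=box;f=d['f'][y0:y1,x0:x1].astype(int)
    m=(((f[:,:,0]-f[:,:,2])>=rb)&(f[:,:,0]>g)).astype(np.uint8)*255
    m=cv2.morphologyEx(m,cv2.MORPH_CLOSE,np.ones((3,3)))
    cs,h=cv2.findContours(m,cv2.RETR_CCOMP,cv2.CHAIN_APPROX_NONE)
    c=[c for c,k in zip(cs,h[0]) if k[3]>=0 and len(c)>80]
    return [(np.round(np.add(e[0],[x0,y0]),2),np.round(e[1],1)) for e in map(lambda c:cv2.fitEllipse(cv2.convexHull(c)),c)]
E
python3 - <<'E'
from m import *
L=lambda n:np.load(f'pics/{n}.png.npz')
for nm,box in (('top0',(250,240,325,325)),('top2',(182,192,257,267))):
    d=L(nm)
    for rb in (8,11):
        for c,a in lens(d,box,rb): print(nm,c,a,ray(d,*c,.138).round(4))
for nm,box in (('side0',(330,200,410,265)),('side2',(330,268,410,340))):
    d=L(nm)
    for rb,g in ((15,150),(20,180)):
        for c,a in lens(d,box,rb,g): print(nm,c,a,ray(d,*c,.138).round(4))
s=L('side2');t=L('top2')
print('grip side',[(a,c,ray(s,*c,.161).round(4)) for a,c in dark(s,(398,296,418,330))])
print([(c,ray(s,*c,.01).round(4)) for a,c in blue(s,40)][:3])
for l in [(.5165,.0955),(.6,.2128)]: print(proj(L('side0'),[*l,.138]),proj(L('top0'),[*l,.138]))
E
```

```text
top0 [286.72 279.63] [51.2 51.5] [0.5153 0.0963 0.138 ]
top0 [286.79 279.58] [51.5 51.9] [0.5154 0.0962 0.138 ]Traceback (most recent call last):
  File "<stdin>", line 10, in <module>
  File "m.py", line 16, in lens
    c=[c for c,k in zip(cs,h[0]) if k[3]>=0 and len(c)>80]
                           ~^^^
TypeError: 'NoneType' object is not subscriptable
```

```bash
sed -i 's/np.ones((3,3))/np.ones((ks,ks))/; s/rb=8,g=95):/rb=8,g=95,ks=3):/; s/    c=\[c for/    if h is None: return []\n    c=[c for/' m.py
python3 - <<'E'
from m import *
L=lambda n:np.load(f'pics/{n}.png.npz')
for nm,box in (('top0',(250,240,325,325)),('top2',(182,192,257,267)),('side0',(330,200,410,265)),('side2',(330,268,410,340))):
    d=L(nm)
    for rb,g in ((7,70),(8,95),(10,120),(8,160),(11,170)):
      for ks in (3,5,7):
        for c,a in lens(d,box,rb,g,ks): print(nm,rb,g,ks,c,a,ray(d,*c,.138).round(4))
s=L('side2')
print(s['f'][304,338:350].tolist(),s['f'][304,330].tolist())
print('grip side',[(a,c,ray(s,*c,.161).round(4)) for a,c in dark(s,(398,296,418,330))])
E
```

```text
top0 7 70 3 [286.72 279.64] [51.  51.3] [0.5153 0.0963 0.138 ]
top0 7 70 5 [286.76 279.64] [51.  51.3] [0.5153 0.0963 0.138 ]
top0 7 70 7 [286.76 279.65] [51.  51.3] [0.5153 0.0963 0.138 ]
top0 8 95 3 [286.72 279.63] [51.2 51.5] [0.5153 0.0963 0.138 ]
top0 8 95 5 [286.72 279.63] [51.2 51.5] [0.5153 0.0963 0.138 ]
top0 8 95 7 [286.74 279.63] [51.1 51.5] [0.5153 0.0963 0.138 ]
top0 10 120 3 [286.81 279.71] [51.9 52.5] [0.5152 0.0962 0.138 ]
top0 10 120 5 [286.81 279.7 ] [51.9 52.5] [0.5152 0.0962 0.138 ]
top0 10 120 7 [286.81 279.7 ] [51.9 52.5] [0.5152 0.0962 0.138 ]
top2 7 70 3 [219.71 228.97] [50.1 51.1] [0.6001 0.2124 0.138 ]
top2 7 70 5 [219.75 228.97] [50.1 51. ] [0.6001 0.2123 0.138 ]
top2 7 70 7 [219.74 228.98] [50.1 51. ] [0.6001 0.2124 0.138 ]
side0 7 70 3 [368.04 232.05] [34.6 51. ] [0.5158 0.0968 0.138 ]
side0 7 70 5 [368.04 232.05] [34.6 51. ] [0.5158 0.0968 0.138 ]
side0 7 70 7 [368.04 232.05] [34.6 51. ] [0.5158 0.0968 0.138 ]
side0 8 95 3 [367.99 231.09] [36.9 52.1] [0.5145 0.095  0.138 ]
side0 8 95 5 [368.1  231.28] [36.4 52.1] [0.5146 0.0955 0.138 ]
side0 8 95 7 [368.
[... 428 characters left out ...]
0.138 ]
side2 8 95 3 [370.32 302.83] [44.8 58.2] [0.6008 0.2128 0.138 ]
side2 8 95 5 [370.29 302.8 ] [44.8 58.1] [0.6008 0.2127 0.138 ]
side2 8 95 7 [370.27 302.68] [44.4 58.3] [0.6007 0.2126 0.138 ]
side2 10 120 3 [370.47 301.75] [47.9 59. ] [0.5994 0.2114 0.138 ]
side2 10 120 5 [370.45 301.66] [47.6 59.1] [0.5993 0.2113 0.138 ]
side2 10 120 7 [370.46 301.67] [47.7 59. ] [0.5993 0.2113 0.138 ]
[[117, 109, 99], [143, 130, 119], [177, 162, 149], [174, 160, 146], [139, 134, 127], [142, 144, 139], [142, 144, 139], [143, 146, 139], [144, 145, 139], [144, 145, 139], [144, 145, 139], [144, 145, 139]] [128, 121, 113]
grip side [([3, 3, 16, 28, 324], [408.5, 312.6], array([0.5789, 0.2686, 0.161 ]))]
```

The lens is at (0.600, 0.212) in both views, and the cap measured (0.599, 0.213). That is within about 2 mm, which is the calibration limit. The gripper is clear above, so I'll hand in after one check that nothing has drifted.

```bash
python3 - <<'E'
from m import *
bot.dwell(0.5)
snap('top','top3.png');t=np.load('pics/top3.png.npz')
print([(c,ray(t,*c,.138).round(4)) for c,a in lens(t,(182,192,257,267),7,70)])
f=t['f'][195:262,185:255].astype(int);m=((f[:,:,2]-f[:,:,0])>35).astype(np.uint8)
n,l,s,c=cv2.connectedComponentsWithStats(m);i=1+np.argmax(s[1:,4]);print(s[i],ray(t,*(c[i]+[185,195]),.016))
o=get_obs();print(o['time_s'],o['wrist_force'].round(1),o['gripper_width'])
hand_in()
E
```

```text
[(array([219.73, 228.98]), array([0.6001, 0.2124, 0.138 ]))]
[36 40  1  1  1] [0.60255911 0.23002497 0.016     ]
10.8167 [ 0.2  0.1 -0.9] 0.05496557182173794
the job is handed in; nothing more can be done
```

I gripped the magnifier's black grip, swung the arm about 62° round its post until the lens was over the small blue cap, then let go and lifted clear. The job was handed in at about 10.8 s.

- **Centring:** the lens measured (0.600, 0.212) from both the top and side cameras. The cap measured (0.599, 0.213), averaged from the two views, which differ from each other by about 4 mm. That puts the lens within about 2 mm of the cap, roughly the calibration limit.
- **Holding:** the lens had not moved when I looked again half a second after the first measurement. The robot was touching nothing, with the gripper 80 mm above its grip position and the wrist force under 1 N.
- **Failed check:** my last attempt to measure the cap through the tinted lens picked up a single stray pixel, so it gives no reading. The cap's position therefore comes from the images taken before the swing. In the later top and side pictures it appears in the same place, and nothing was brought near it.

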